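# Sort tagged clamp heads into sprung pass and reject nests

### The arm

A 7-joint arm with a two-finger parallel gripper is mounted at the origin on the work surface. World frame = base frame: x ahead of the robot, y to its left, z up, the work surface at z = 0. Lengths are in m, angles in rad, forces in N, time in s.
With the tool pointing down it reaches from about 0.4 to 0.85 m from the base axis. Payload 10.4 kg.
Tool frame: the origin (TCP) lies at the very end of the fingers, on their centre line; the grasp point (between the pads) lies r.grip_depth behind it (r.grip_depth is the distance from the TCP to the grasp point, in m); y points along the fingers, z is the direction in which the jaws open and shut, and the axes are right-handed (so a half turn about y gives the same grasp; the last joint's range is limited). The gripper opens to 87 mm and grips with 3 to 60 N. Pads are 19 mm wide; open, the fingers measure 117 mm over their backs; the gripper's body (75 mm by 190 mm) begins 51 mm behind the grasp point.
Start: joints at [-0.023, 0.332, -0.065, 1.46, 0.022, 1.35, -0.088], TCP at [0.625, 0, 0.183] pointing down, gripper open.
Joint ranges: [-2.6, 2.6], [-0.5, 2.12], [-1.47, 1.34], [0.16, 2.42], [-1.27, 4.41], [0.06, 2.06], [-2.6, 2.6]. Speed limits (rad/s): [2.22, 2.22, 2.79, 2.79, 3.14, 3.14, 3.14].

### API

Orientations are given as a unit quaternion [x, y, z, w].
In Python, from bench import r gives the robot as it stands.
- The arm moves only by the shell command python3 -m jog 'ROWS' [OPENING] [FORCE]. ROWS is JSON, a list of rows, each a list of 6 numbers: the shift along the tool's x, y, z in m, then the turn, a rotation vector about the tool's x, y, z in degrees. A call has 1 to 12 rows; each row shifts and turns the pose as measured when the row begins, along the tool's axes as they then stand; what a row does not reach is not made up. A row lasts 1/12 s, in which the tool goes at most 41.7 mm and 7.16 degrees, less where a joint would pass 70% of its speed; a pose out of reach is approached as far as the arm can. A call with a gripper value outside its range is refused whole. OPENING is the opening, from -1 (shut) to 1 (fully open), so that 0 is half open, set as the call begins (- or left out, the last holds). The fingers move at their own pace and stop on an object; FORCE is the grip in N (left out, the last holds). Time passes only in rows, so rows that do not move let the fingers close. It gives the time, the measured TCP pose, the force and the opening at its end, in the units of the state.
- r.read_state(): the state, without advancing time (a new reading comes with each control period).
- r.camera(name): name is "scene" or "side" or "wrist"; returns a dict with "image" (384x512x3 uint8, red, green, blue), "range_z" (384x512 float32, m along the optical axis (not along the pixel's ray), 0 where there is no reading), "K" (3x3 intrinsics, pixels), "R" (3x3) and "t" (3): a world point X has camera coordinates R X + t. Camera axes: x right, y down, z forward; pixel columns grow to the right and rows downward; lengths in m; the calibration is good to about 2 mm. A picture is of the moment at which its call begins.
- r.close_job(): hands the job in, once; it reports no verdict.
The state is a dict: "time": time; "joint_positions": joint angles; "joint_vel": joint speeds; "joint_torque": joint torques, N m; "ee_pos": TCP position; "eef_rot": TCP orientation; "ft_force": force on the tool from outside, world axes, zero at the start; "torque": the same for the moment, N m; "width": finger opening in m.
Only numpy, scipy, OpenCV 4.12 (cv2) and the standard library are available. Lean on these libraries where they do the work, as an engineer would, in place of code of your own. Each camera call takes 0.05 s, during which the arm holds its last target. There are 200 camera calls.

### The job

Put the clamp-head module with the green tag into the green-marked pass nest and the one with the red tag into the red-marked reject nest. Each goes in tongue first with its heel raised, under the lip and back against the spring plunger, and is then pressed down, heel behind the heel stop, so that it lies fully down and flat on the nest's floor and stays there when released. Leave the yellow-tagged module, the screwdriver, the glue jar and the grey bin where they are.

Things in the scene. Friction and masses are not known exactly. Their poses are not given: they have to be found in the camera images.
- module_green: clamp-head module, green tag on top and on its heel face: aluminium body 90 mm long (x -45 to +45) x 48 wide (y) x 40 high; dark steel tongue 32 long x 36 wide x 10 high at the bottom of its -x end (x -77 to -45). The flat +x end is the heel. About 0.35 kg. Origin: centre of the body's underside, z up.
- module_red: clamp-head module, red tag on top and on its heel face: aluminium body 90 mm long (x -45 to +45) x 48 wide (y) x 40 high; dark steel tongue 32 long x 36 wide x 10 high at the bottom of its -x end (x -77 to -45). The flat +x end is the heel. About 0.35 kg. Origin: centre of the body's underside, z up.
- module_yellow: clamp-head module, yellow tag on top and on its heel face: aluminium body 90 mm long (x -45 to +45) x 48 wide (y) x 40 high; dark steel tongue 32 long x 36 wide x 10 high at the bottom of its -x end (x -77 to -45). The flat +x end is the heel. About 0.35 kg. Origin: centre of the body's underside, z up. A bystander.
- nest_pass: pass nest fixed to the bench; its lip, heel stop and side stripes are green. Dark base plate 96 mm wide, x -110 to +62, 8 thick: its top is the floor. Origin: on its underside, below where a seated module's origin belongs (at z = 8, axes parallel, tongue to -x under the lip). A level module cannot go in: the lip bars it at the height that clears the heel stop.
- nest_reject: reject nest fixed to the bench; its lip, heel stop and side stripes are red. Dark base plate 96 mm wide, x -110 to +62, 8 thick: its top is the floor. Origin: on its underside, below where a seated module's origin belongs (at z = 8, axes parallel, tongue to -x under the lip). A level module cannot go in: the lip bars it at the height that clears the heel stop.
- nest_pass_lip (a point): middle of the inner edge of the fixed lip's underside, 18 above the floor. From here the lip runs 42 mm to the nest's -x; it is 6 thick and 66 wide, on posts 42 mm apart that the tongue passes between. Heel raised 8 to 16 degrees lets the tongue in.
- nest_pass_plunger_face (a point): middle of the face of the brass spring plunger under the lip (30 wide, 2 to 15 above the floor), which moves along the nest's x. At rest it lies 73.5 to the nest's -x; pushes back up to 14 mm (3 N at first, 10 N at the end). Push it 6 to 12 mm with the tongue, then lower the heel.
- nest_pass_heel (a point): top of the heel stop's inner face (45.5 to the nest's +x of its origin), 12 above the floor, stop 12 thick; beside it two cheeks 12 high, 54 mm apart, x 29.5 to 45.5. The heel must end inside it, on the floor.
- nest_reject_lip (a point): middle of the inner edge of the fixed lip's underside, 18 above the floor. From here the lip runs 42 mm to the nest's -x; it is 6 thick and 66 wide, on posts 42 mm apart that the tongue passes between. Heel raised 8 to 16 degrees lets the tongue in.
- nest_reject_plunger_face (a point): middle of the face of the brass spring plunger under the lip (30 wide, 2 to 15 above the floor), which moves along the nest's x. At rest it lies 73.5 to the nest's -x; pushes back up to 14 mm (3 N at first, 10 N at the end). Push it 6 to 12 mm with the tongue, then lower the heel.
- nest_reject_heel (a point): top of the heel stop's inner face (45.5 to the nest's +x of its origin), 12 above the floor, stop 12 thick; beside it two cheeks 12 high, 54 mm apart, x 29.5 to 45.5. The heel must end inside it, on the floor.
- screwdriver: screwdriver 190 long lying on the bench, a bystander; origin at mid-length, on its underside
- glue_jar: blue jar with white cap, 60 across, 85 high, a bystander; origin at the centre of its underside
- parts_bin: open grey bin 100 x 150 x 60 high, a bystander; origin at the centre of its underside
Mind the look-alikes: they are no part of the job. Leave any brown or orange look-alike of the module_red alone.

How it is judged:
At the end, for the whole second after the job is handed in: Green-tagged module in the pass nest, red-tagged in the reject nest: each at rest, flat on the floor (0.05 rad; origin 5 to 10.5 mm over the nest's underside), within 6 mm in y and -11 to +4 mm in x of the nest's origin. Yellow module, screwdriver, jar, bin within 20 mm of their starts (x of module_green in the frame of nest_pass between -0.011 and 0.004 m and y of module_green in the frame of nest_pass between -0.006 and 0.006 m and z of module_green in the frame of nest_pass between 0.005 and 0.0105 m and angle between each of module_green, module_red's own z axis and vertical below 0.05 rad and linear speed of each of module_green, module_red below 0.02 m/s and angular speed of each of module_green, module_red below 0.2 rad/s and x of module_red in the frame of nest_reject between -0.011 and 0.004 m and y of module_red in the frame of nest_reject between -0.006 and 0.006 m and z of module_red in the frame of nest_reject between 0.005 and 0.0105 m and distance of each of module_yellow, screwdriver, glue_jar, parts_bin from where it was at the start of the episode below 0.02 m); the robot touches nothing.
It fails at once if the yellow module, screwdriver, jar or bin is moved by more than 20 mm (distance of any of module_yellow, screwdriver, glue_jar, parts_bin from where it was at the start of the episode above 0.02 m).
It also fails if it takes over 67 s, if anything falls off the work surface, if the arm or the gripper's body presses on something with over 40 N, if the wrist force passes 120 N, or if a joint passes its speed limit or range.

## Working session

There is one attempt and no reset: what is moved stays moved. The work goes in short steps, Python scripts to look and compute and a shell command to move; the robot and the scene stay as the last step left them, time stands still between calls to the robot, and variables do not carry over. Pictures are saved under pics/ and viewed, about 8 in all and at most 12, crops included, and the job is handed in when it is done.

```bash
ls; mkdir -p pics
python3 - <<'E'
from bench import r
import cv2,numpy as np
s=r.read_state(); print(s['time'],s['ee_pos'],s['eef_rot'],s['width'],r.grip_depth)
for n in ['scene','side']:
    c=r.camera(n); np.savez(f'pics/{n}0.npz',**c); cv2.imwrite(f'pics/{n}0.png',c['image'][:,:,::-1]); print(n,c['K'].tolist(),c['R'].round(3).tolist(),c['t'])
E
```

```text
pics
0.0 [ 6.24548869e-01 -2.00707540e-05  1.82041097e-01] [ 0.5003748  -0.50034582  0.49965671 -0.49962215] 0.08682447930912134 0.0187
scene [[411.60075136173526, 0.0, 252.8780231450443], [0.0, 411.60075136173526, 193.23949636561784], [0.0, 0.0, 1.0]] [[0.804, 0.594, 0.004], [0.378, -0.506, -0.775], [-0.458, 0.625, -0.632]] [-0.50764107 -0.13004755  1.41567828]
side [[393.9547513457043, 0.0, 253.58444929098133], [0.0, 393.9547513457043, 199.37766561569407], [0.0, 0.0, 1.0]] [[-1.0, -0.029, 0.009], [-0.029, 0.779, -0.627], [0.011, -0.627, -0.779]] [ 0.56598717 -0.01122908  1.44839046]
```

View pics/scene0.png

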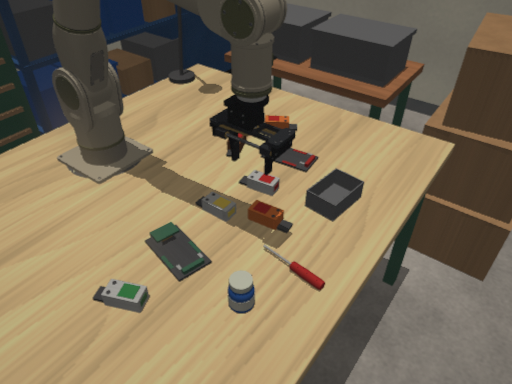

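View pics/side0.png

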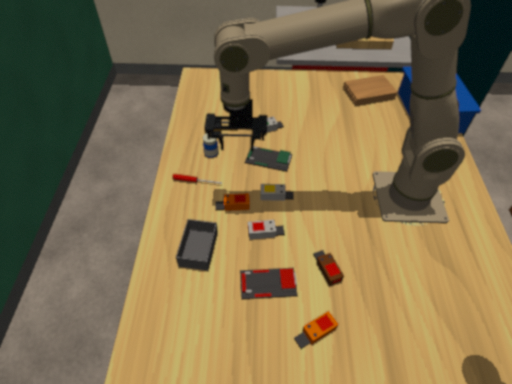

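Scene view: the aluminium red-tagged module is at (263,182), green at (125,294) and yellow at (217,205). The look-alikes are brown/orange, at (266,214), (277,120) and side (330,268), with orange at side (318,328). The green nest is at (178,250) and the red one at (297,158) / side (268,283). Next I'll build a metric top-down map from the range data.

```bash
cat > h.py <<'E'
import numpy as np,cv2
def cloud(c):
    z=c['range_z'].astype(float); v,u=np.nonzero(z>0); d=z[v,u]; K=c['K']
    P=np.c_[(u-K[0,2])/K[0,0]*d,(v-K[1,2])/K[1,1]*d,d]
    return (P-c['t'])@c['R'], c['image'][v,u]
E
python3 - <<'E'
import numpy as np,cv2
from h import *
cs={n:dict(np.load(f'pics/{n}0.npz')) for n in ['scene','side']}
A=[]
for n in cs:
    P,C=cloud(cs[n]); m=(P[:,2]<.1)&(P[:,2]>-.02)&(P[:,0]>.25)&(P[:,0]<.95)&(abs(P[:,1])<.5)
    t=P[m&(abs(P[:,2])<.006)]; print(n,np.median(t[:,2]),t[:,2].std())
    P,C=P[m],C[m]; A.append(np.c_[P,C])
    im=np.full((600,800,3),90,np.uint8)
    o=np.argsort(P[:,2])
    for p,c in zip(P[o],C[o]):
        u=int((.5-p[1])*800);v=int((.95-p[0])*800); 
        if 0<=u<800 and 0<=v<600: cv2.circle(im,(u,v),1,[int(x) for x in c[::-1]],-1)
    cv2.imwrite(f'pics/top_{n}.png',im)
a,b=cv2.imread('pics/top_scene.png'),cv2.imread('pics/top_side.png')
cv2.imwrite('pics/top.png',cv2.resize(np.hstack([a,b]),(800,300)))
X=np.vstack(A)
lab=cv2.cvtColor(X[:,3:].astype(np.uint8)[None],cv2.COLOR_RGB2HSV)[0]
# height clusters >5mm
g=np.zeros((700,1000),np.uint8)
h=X[:,2]>.006
g[((X[h,0]-.25)*1000).astype(int).clip(0,699),((X[h,1]+.5)*1000).astype(int).clip(0,999)]=255
g=cv2.morphologyEx(g,cv2.MORPH_CLOSE,np.ones((7,7)))
k,L,st,ce=cv2.connectedComponentsWithStats(g)
for i in range(1,k):
    if st[i,4]<500: continue
    pts=np.argwhere(L==i)[:,::1].astype(np.float32)
    q=L[((X[:,0]-.25)*1000).astype(int).clip(0,699),((X[:,1]+.5)*1000).astype(int).clip(0,999)]==i
    q&=h
    rc=cv2.minAreaRect(pts)
    print(i,'rect xy',np.round([rc[0][0]/1000+.25,rc[0][1]/1000-.5],3),np.round(rc[1]),round(rc[2],1),'zmax',X[q,2].max().round(3),'n',q.sum(),'col',np.median(X[q,3:],0))
E
```

```text
scene -0.000535626169317007 0.0016582210923646958
side -0.001607115141465749 0.002374142050101736
2 rect xy [0.327 0.308] [ 50. 129.] 24.1 zmax 0.044 n 703 col [92. 41. 19.]
5 rect xy [0.364 0.482] [35. 90.] 90.0 zmax 0.044 n 283 col [173.  52.  25.]
11 rect xy [ 0.515 -0.174] [103. 176.] 76.0 zmax 0.035 n 2217 col [63. 67. 64.]
12 rect xy [0.484 0.013] [ 57. 126.] 88.2 zmax 0.046 n 1110 col [87. 81. 68.]
13 rect xy [0.513 0.365] [175. 103.] 3.5 zmax 0.036 n 1639 col [72. 58. 55.]
17 rect xy [ 0.513 -0.358] [126.  56.] 21.8 zmax 0.045 n 1326 col [ 80. 111.  75.]
19 rect xy [0.52  0.176] [124.  61.] 6.1 zmax 0.045 n 1113 col [130.  79.  75.]
27 rect xy [0.642 0.065] [123.  58.] 5.6 zmax 0.046 n 1253 col [91. 46. 24.]
31 rect xy [0.742 0.249] [157. 105.] 83.1 zmax 0.064 n 2411 col [45. 45. 45.]
33 rect xy [ 0.782 -0.046] [ 33. 191.] 85.2 zmax 0.029 n 680 col [137.  40.  36.]
35 rect xy [ 0.744 -0.2  ] [60. 67.] 20.6 zmax 0.088 n 1233 col [85. 83. 81.]
```

View pics/top.png

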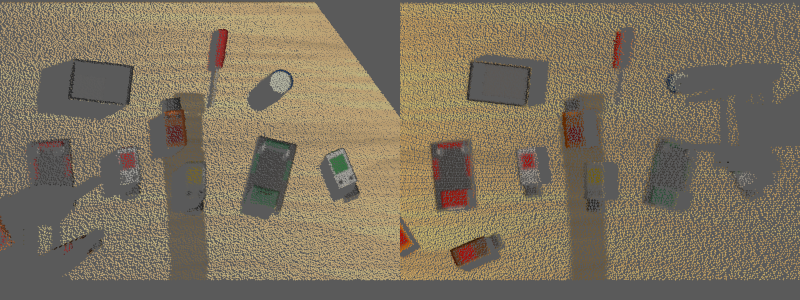

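```bash
cat > fit.py <<'E'
import numpy as np,cv2
from h import *
def fit(P,c0,rad,zlo,zhi,tail=None,dirsign=1,nom=None):
    """oriented box of points in height band near c0 -> centre, yaw of long axis (pointing to +x world), size"""
    m=(np.hypot(*(P[:,:2]-c0).T)<rad)&(P[:,2]>zlo)&(P[:,2]<zhi)
    Q=P[m][:,:2]
    best=None
    # robust box: 1..99 percentile extents, min area over angle
    for a in np.radians(np.arange(-45,45,.25)):
        c,s=np.cos(a),np.sin(a); U=Q@np.array([[c,-s],[s,c]])
        lo,hi=np.percentile(U,.7,0),np.percentile(U,99.3,0); ar=np.prod(hi-lo)
        if best is None or ar<best[0]: best=(ar,a,lo,hi)
    _,a,lo,hi=best; c,s=np.cos(a),np.sin(a); cc=np.array([[c,-s],[s,c]])@((lo+hi)/2)
    return cc,np.degrees(a),hi-lo,m.sum()
def loc(P,o,yaw):
    c,s=np.cos(np.radians(yaw)),np.sin(np.radians(yaw)); d=P[:,:2]-o
    return np.c_[d@[c,s],d@[-s,c],P[:,2]]
E
python3 - <<'E'
from fit import *
from scipy.spatial.transform import Rotation as R
from bench import r
s=r.read_state(); print('tool axes cols\n',R.from_quat(s['eef_rot']).as_matrix().round(3))
cs={n:cloud(dict(np.load(f'pics/{n}0.npz'))) for n in ['scene','side']}
for n in cs: cs[n][0][:,2]+=.0005 if n=='scene' else .0016
for nm,c0 in [('mg',(.513,-.358)),('mr',(.52,.176)),('my',(.484,.013))]:
  for n in cs:
    P,C=cs[n]; 
    try: f=fit(P,c0,.085,.034,.05)
    except Exception as e: print(nm,n,e); continue
    print(nm,n,f[0].round(4),round(f[1],1),f[2].round(4),f[3])
for nm,c0 in [('ng',(.515,-.174)),('nr',(.513,.365))]:
  for n in cs:
    P,C=cs[n]; f=fit(P,c0,.105,.005,.04); print(nm,n,f[0].round(4),round(f[1],1),f[2].round(4),f[3])
    o=f[0]+.024*np.array([np.cos(np.radians(f[1])),np.sin(np.radians(f[1]))]); print('  origin',o.round(4))
    L=loc(P,o,f[1]); k=(abs(L[:,1])<.04)&(L[:,0]>-.12)&(L[:,0]<.07)
    hi=k&(L[:,2]>.0265); print('  lip x range',np.percentile(L[hi,0],[1,99]).round(4),'y',np.percentile(L[hi,1],[1,99]).round(4),'n',hi.sum())
    hs=k&(L[:,2]>.014)&(L[:,0]>.02)&(L[:,0]<.06); print('  heel x',np.percentile(L[hs,0],[2,98]).round(4),'y',np.percentile(L[hs,1],[2,98]).round(4),hs.sum())
E
```

```text
tool axes cols
 [[ 0.    -0.001  1.   ]
 [-1.    -0.     0.   ]
 [ 0.    -1.    -0.001]]
mg scene [ 0.5293 -0.3539] 22.0 [0.0886 0.0479] 733
mg side [ 0.5013 -0.3563] 1.0 [0.0395 0.0573] 77
mr scene [0.5364 0.1768] 6.8 [0.0898 0.051 ] 306
mr side [0.5349 0.1803] 9.0 [0.0884 0.0502] 341
my scene [0.5004 0.0108] -1.2 [0.0884 0.0493] 382
my side [0.4984 0.0141] 0.8 [0.0895 0.049 ] 271
ng scene [ 0.5174 -0.1763] -14.5 [0.1667 0.0951] 1943
  origin [ 0.5406 -0.1823]
  lip x range [-0.1072 -0.0638] y [-0.0334  0.0309] n 312
  heel x [0.0274 0.0557] y [-0.0337  0.0342] 174
ng side [ 0.5134 -0.1704] -14.8 [0.1688 0.1022] 719
  origin [ 0.5367 -0.1765]
  lip x range [-0.1072 -0.0618] y [-0.0375  0.03  ] n 143
  heel x [0.0313 0.058 ] y [-0.036   0.0327] 43
nr scene [0.5197 0.365 ] 4.2 [0.1598 0.0976] 575
  origin [0.5436 0.3668]Traceback (most recent call last):
  File "<stdin>", line 18, in <module>
    return _quantile_unchecked(
        a, q, axis, out, overwrite_input, method, keepdims, weights)
    return _ureduce(a,
                    func=_quantile_ureduce_func,
    ...<5 lines>...
                    overwrite_input=overwrite_input,
                    method=method)
    r = func(a, **kwargs)
    result = _quantile(arr,
                       quantiles=q,
    ...<2 lines>...
                       out=out,
                       weights=wgt)
    slices_having_nans = np.isnan(arr[-1, ...])
                                  ~~~^^^^^^^^^
IndexError: index -1 is out of bounds for axis 0 with size 0
```

Both greens are measured: module (0.529, -0.354, 22°), nest origin about (0.539, -0.180, -14.6°), with the lip's inner edge at x = -63 mm. I'll move over the nest for a wrist look on the way.

```bash
python3 -m jog '[[0.036,0,-0.02,0,0,0],[0.036,-0.02,-0.02,0,0,0],[0.036,-0.02,-0.02,0,0,0],[0.036,-0.02,-0.02,0,0,0],[0.036,-0.02,-0.01,0,0,0],[0,0,0,0,0,0]]' 1 30
python3 - <<'E'
from bench import r
import cv2,numpy as np
c=r.camera('wrist'); np.savez('pics/w1.npz',**c); cv2.imwrite('pics/w1.png',c['image'][:,:,::-1])
print(c['R'].round(3).tolist(),c['t'],(-c['R'].T@c['t']).round(3))
E
```

```text
time: 0.6
ee_pos: [0.5335, -0.1758, 0.2561]
eef_rot: [0.504, -0.501, 0.495, -0.5]
ft_force: [-0.8, -1.4, 0.0]
width: 0.087
[[1.0, 0.007, -0.011], [0.01, -0.967, 0.253], [-0.009, -0.253, -0.967]] [-0.52847794 -0.22503056  0.42020921] [ 0.534 -0.108  0.458]
```

View pics/w1.png

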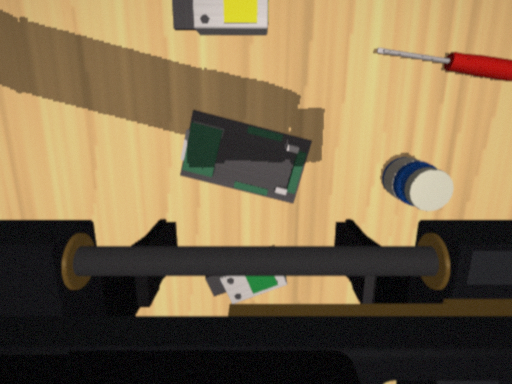

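The wrist view shows the whole green nest, lip at (203,148) and heel end at (297,168). The green module is at (250,280). Now fitting both.

Run:
```python
from fit import *
c=dict(np.load('pics/w1.npz')); P,C=cloud(c)
t=P[(abs(P[:,2])<.006)]; z0=np.median(t[:,2]); print('z0',z0,t[:,2].std()); P[:,2]-=z0
for c0,rad,lo in [((.515,-.174),.105,.005)]:
    f=fit(P,c0,rad,lo,.04); print(f)
    a=np.radians(f[1]); o=f[0]+.024*np.array([np.cos(a),np.sin(a)]); print('origin',o)
    L=loc(P,o,f[1]); k=(abs(L[:,1])<.04)&(L[:,0]>-.12)&(L[:,0]<.07)
    hi=k&(L[:,2]>.0265); print('lip',np.percentile(L[hi,0],[1,99]).round(4),np.percentile(L[hi,1],[1,99]).round(4))
    hs=k&(L[:,2]>.014)&(L[:,0]>.02); print('heel',np.percentile(L[hs,0],[2,98]).round(4),np.percentile(L[hs,1],[2,98]).round(4))
# plate outline by image: dark contour corners onto z=.008
im=c['image'];hsv=cv2.cvtColor(im,cv2.COLOR_RGB2HSV)
m=((hsv[...,2]<110)&(hsv[...,1]<140)|((hsv[...,0]>40)&(hsv[...,0]<90))).astype(np.uint8)
roi=np.zeros_like(m);roi[100:212,165:325]=1;m&=roi;
m2=((P.shape[0]>0)); 
cn=max(cv2.findContours(m,cv2.RETR_EXTERNAL,cv2.CHAIN_APPROX_NONE)[0],key=cv2.contourArea)
bx=cv2.boxPoints(cv2.minAreaRect(cn)); 
K,R,tt=c['K'],c['R'],c['t']; cam=-R.T@tt
def ray(u,v,z):
    d=R.T@np.array([(u-K[0,2])/K[0,0],(v-K[1,2])/K[1,1],1]); return cam+d*(z-cam[2])/d[2]
w=np.array([ray(u,v,.008) for u,v in bx]); print(bx.round(),w.round(4),w.mean(0))
f=fit(P,(.529,-.354),.07,.034,.05); print('mod',f)
```

```text
z0 -0.00023734005776854039 0.0009019024273611455
(array([ 0.51426539, -0.17692169]), np.float64(-13.5), array([0.16949215, 0.09482143]), np.int64(8038))
origin [ 0.53760227 -0.18252438]
lip [-0.0879  0.0416] [-0.0137  0.0397]
heel [0.0205 0.0537] [-0.0089  0.0398]
[[176. 173.]
 [192. 108.]
 [313. 138.]
 [297. 203.]] [[ 0.4137 -0.1997  0.008 ]
 [ 0.4413 -0.1078  0.008 ]
 [ 0.6103 -0.1474  0.008 ]
 [ 0.5914 -0.2434  0.008 ]] [ 0.51418128 -0.17460045  0.008     ]
mod (array([ 0.52917014, -0.36685085]), np.float64(3.7499999999999996), array([0.09351196, 0.04153814]), np.int64(1155))
```

```bash
cat > go.py <<'E'
# python3 go.py x y z modyaw heelpitch [sign] : remaining shift (tool axes, mm) and turn (deg) to put TCP at pose; sign -1: tool z = -module y
import sys,numpy as np
from scipy.spatial.transform import Rotation as R
from bench import r
x,y,z,yaw,p=map(float,sys.argv[1:6]); s=float(sys.argv[6]) if len(sys.argv)>6 else -1
M=R.from_euler('ZY',[yaw,-p],degrees=True).as_matrix()
T=np.c_[s*M[:,0],-M[:,2],s*M[:,1]]
S=r.read_state(); C=R.from_quat(S['eef_rot']).as_matrix()
print('shift mm',(C.T@(np.array([x,y,z])-S['ee_pos'])*1000).round(1),'turn',np.degrees(R.from_matrix(C.T@T).as_rotvec()).round(1),'| t',round(S['time'],2),'q7',np.round(S['joint_positions'][6],2),'F',np.round(S['ft_force'],1),'w',round(S['width'],4))
E
python3 -m jog '[[0.036,0,0,0,0,0],[0.036,0,0,0,0,0],[0.036,0,0,0,0,0],[0.036,0,0,0,0,0],[0.036,0,0,0,0,0],[0,0,0,0,7,0],[0,0,0,0,7,0],[0,0,0,0,7,0],[0,0,0,0,7,0],[0,0,0,0,7,0],[0,0,0,0,7,0],[0,0,0,0,7,0]]'
python3 go.py .529 -.354 .1 22 0
```

```text
time: 1.65
ee_pos: [0.5413, -0.3466, 0.24]
eef_rot: [-0.256, 0.669, -0.653, 0.245]
ft_force: [-0.6, -0.5, 0.2]
width: 0.0867
shift mm [ 13.1 140.1   1.2] turn [ 1.5 19.5  0.7] | t 1.65 q7 -0.28 F [-0.6 -0.5  0.2] w 0.0867
```

```bash
python3 -m jog '[[0.0,0,0,0.5,6.5,0],[0.0,0,0,0.5,6.5,0],[0.0,0,0,0.5,6.5,0],[0.013,0.035,0.001,0,0,0.5],[0,0.035,0,0,0,0],[0,0.035,0,0,0,0],[0,0.030,0,0,0,0],[0,0,0,0,0,0]]'
python3 go.py .529 -.354 .012 22 0
python3 - <<'E'
from bench import r
import cv2,numpy as np
c=r.camera('wrist'); np.savez('pics/w2.npz',**c); cv2.imwrite('pics/w2.png',c['image'][:,:,::-1])
E
```

```text
time: 2.32
ee_pos: [0.5341, -0.3409, 0.0935]
eef_rot: [-0.131, 0.696, -0.694, 0.128]
ft_force: [-1.0, 0.6, -1.4]
width: 0.0872
shift mm [ 9.2 81.5 10.6] turn [ 0.2 -0.9  0.2] | t 2.32 q7 -0.61 F [-1.   0.6 -1.4] w 0.0872
```

View pics/w2.png

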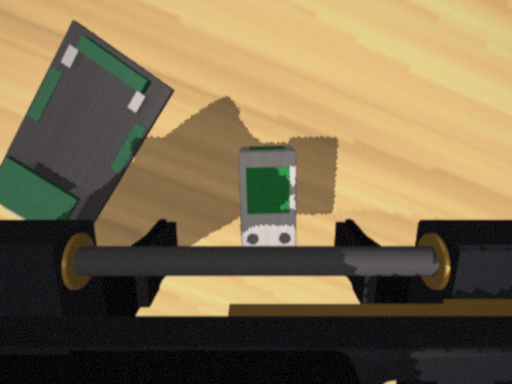

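The aluminium green-tagged module sits between the jaws at (268,200), aligned, about 1 cm to the right, which matches the computed shift. Going down to grasp it.

```bash
python3 -m jog '[[0.009,0,0.0105,0,-1,0],[0,0.02,0,0,0,0],[0,0.02,0,0,0,0]]'
python3 go.py .529 -.354 .012 22 0
```

```text
time: 2.62
ee_pos: [0.5364, -0.3548, 0.064]
eef_rot: [0.135, -0.692, 0.695, -0.139]
ft_force: [0.9, 0.5, -0.2]
width: 0.0871
shift mm [ 6.8 52.  -3.8] turn [-0.3  0.3 -0.3] | t 2.62 q7 -0.56 F [ 0.9  0.5 -0.2] w 0.0871
```

```bash
python3 -m jog '[[0.006,0.02,-0.0035,0,0,0],[0,0.017,0,0,0,0],[0,0.012,0,0,0,0],[0,0,0,0,0,0]]'
python3 go.py .529 -.354 .012 22 0
python3 -m jog '[[0,0,0,0,0,0],[0,0,0,0,0,0],[0,0,0,0,0,0],[0,0,0,0,0,0],[0,0,0,0,0,0]]' -1 35
python3 go.py .529 -.354 .1 22 0
```

```text
time: 2.95
ee_pos: [0.5345, -0.3539, 0.0182]
eef_rot: [0.134, -0.691, 0.696, -0.142]
ft_force: [-0.2, 0.4, -0.7]
width: 0.0869
shift mm [ 5.2  6.1 -2. ] turn [-0.5  0.5 -0.6] | t 2.95 q7 -0.55 F [-0.2  0.4 -0.7] w 0.0869
time: 3.37
ee_pos: [0.5388, -0.3549, 0.0246]
eef_rot: [0.132, -0.689, 0.697, -0.145]
ft_force: [0.8, -0.8, 0.5]
width: 0.0615
shift mm [  7.5 -75.6  -3.5] turn [-0.8  0.6 -0.9] | t 3.37 q7 -0.55 F [ 0.8 -0.8  0.5] w 0.0615
```

```bash
python3 -m jog '[[0.008,0.013,-0.003,0,0.5,-0.9],[0.001,0.0013,0,0,0,0],[0.001,0.0013,0,0,0,0],[0.001,0.0013,0,0,0,0]]' -1 35
python3 go.py .529 -.354 .012 22 0
```

```text
time: 3.7
ee_pos: [0.5272, -0.3568, 0.0069]
eef_rot: [0.134, -0.689, 0.7, -0.136]
ft_force: [-0.8, -0.7, 0.0]
width: 0.0351
shift mm [-2.7 -5.2 -1.8] turn [-0.9 -0.   0.1] | t 3.7 q7 -0.56 F [-0.8 -0.7  0. ] w 0.0351
```

Width of 35 mm is under the 48 mm body, so I need to look.

Run:
```python
from bench import r
import cv2,numpy as np
s=r.read_state();print(s['width'],s['ee_pos'])
c=r.camera('wrist'); np.savez('pics/w3.npz',**c); d=r.camera('scene'); np.savez('pics/s3.npz',**d)
a=c['image'];b=cv2.resize(d['image'][200:350,50:250],(512,384))
cv2.imwrite('pics/w3.png',cv2.resize(np.hstack([a,b]),(800,300))[:,:,::-1])
```

```text
0.035112722408193416 [ 0.52716774 -0.35679294  0.00685537]
```

View pics/w3.png

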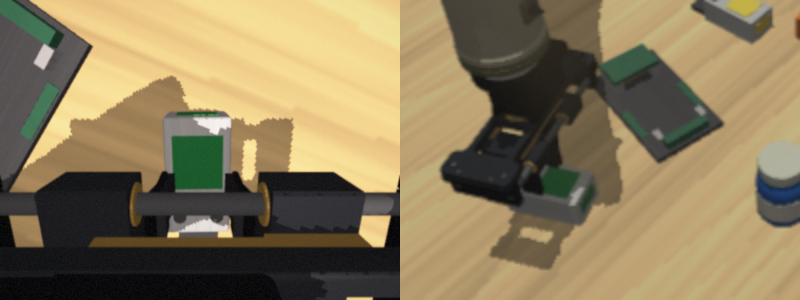

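The fingers bracket the body in the view, with a gap of about 90 px against 157 px at 87 mm, i.e. about 48 mm. I'll hold a few rows, then test with a lift.

```bash
python3 -m jog '[[0,0,0,0,0,0],[0,0,0,0,0,0],[0,0,0,0,0,0]]' -1 35
python3 -m jog '[[0,-0.03,0,0,0,0],[0,-0.03,0,0,0,0],[0,-0.03,0,0,0,0],[0,0,0,0,0,0]]' -1 35
python3 go.py .529 -.354 .1 22 0
python3 - <<'E'
from bench import r
import cv2,numpy as np
c=r.camera('wrist'); np.savez('pics/w4.npz',**c); d=r.camera('scene'); np.savez('pics/s4.npz',**d)
a=c['image'];b=cv2.resize(d['image'][200:350,50:250],(512,384))
cv2.imwrite('pics/w4.png',cv2.resize(np.hstack([a,b]),(800,300))[:,:,::-1])
E
```

```text
time: 4.05
ee_pos: [0.5274, -0.3572, 0.0072]
eef_rot: [0.134, -0.689, 0.7, -0.136]
ft_force: [-0.3, 0.3, 0.1]
width: 0.0072
time: 4.38
ee_pos: [0.5256, -0.355, 0.0989]
eef_rot: [0.135, -0.689, 0.699, -0.134]
ft_force: [1.1, -0.0, 0.3]
width: 0.0003
shift mm [-3.5 -1.1  0.3] turn [-0.7 -0.   0.2] | t 4.38 q7 -0.58 F [ 1.1 -0.   0.3] w 0.0003
```

View pics/w4.png

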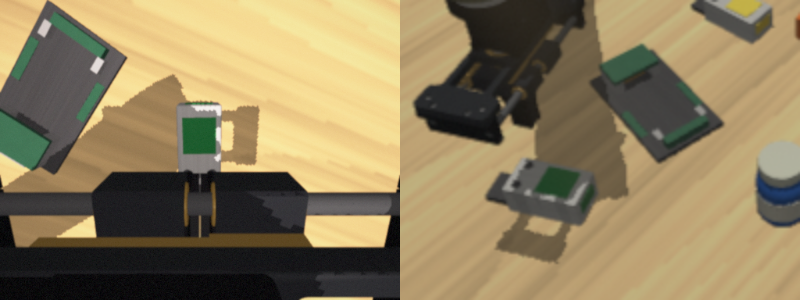

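The jaws closed fully and missed. I'll check whether the reported TCP agrees with where the cameras see the fingertips.

Run:
```python
from fit import *
from bench import r
from scipy.spatial.transform import Rotation as Ro
s=r.read_state(); p=s['ee_pos']; print(p, Ro.from_quat(s['eef_rot']).as_matrix().round(3).tolist(), s['joint_positions'])
for n in ['s4','w4']:
    c=dict(np.load(f'pics/{n}.npz')); q=c['R']@p+c['t']; uv=c['K']@q/q[2]; print(n,'tcp px',uv.round(1),'depth',q[2].round(3),'range there',c['range_z'][int(uv[1])-3:int(uv[1])+4,int(uv[0])].round(3) if 0<=uv[1]<384 else None)
    P,C=cloud(c); print(n,'mod',fit(P,(.529,-.354),.07,.034,.05))
    P=P[(np.hypot(P[:,0]-p[0],P[:,1]-p[1])<.12)&(P[:,2]>.06)&(P[:,2]<.2)]
    o=P[np.argsort(P[:,2])][:400:40]; print(o.round(3).tolist())
c=dict(np.load('pics/s4.npz')); cv2.imwrite('pics/s4c.png',cv2.resize(c['image'][180:330,60:260],(800,600),interpolation=cv2.INTER_CUBIC)[:,:,::-1])
```

```text
[ 0.5237065  -0.35359924  0.09396049] [[-0.927, -0.004, 0.374], [-0.374, -0.01, -0.927], [0.007, -1.0, 0.008]] [ 0.27553691  0.41107188  0.3088002   1.57129826 -0.12015649  1.17681874
 -0.58090195]
s4 tcp px [116.8 273.2   1. ] depth 0.895 range there [1.024 1.022 1.02  1.017 1.015 1.01  1.008]
s4 mod (array([ 0.52931086, -0.35386112]), np.float64(22.5), array([0.08872316, 0.04802784]), np.int64(734))
[[0.532, -0.349, 0.136], [0.532, -0.342, 0.144], [0.53, -0.341, 0.152], [0.53, -0.341, 0.16], [0.536, -0.361, 0.172]]
w4 tcp px [251.7 212.2   1. ] depth 0.217 range there [0.275 0.274 0.274 0.274 0.    0.275 0.275]
w4 mod (array([ 0.53525448, -0.35166298]), np.float64(23.25), array([0.07361709, 0.04684199]), np.int64(4847))
[[0.532, -0.344, 0.138], [0.535, -0.355, 0.14], [0.538, -0.358, 0.142], [0.533, -0.351, 0.144], [0.534, -0.354, 0.145], [0.538, -0.359, 0.147], [0.533, -0.352, 0.148], [0.534, -0.352, 0.15], [0.538, -0.358, 0.152], [0.532, -0.347, 0.153]]
```

View pics/s4c.png

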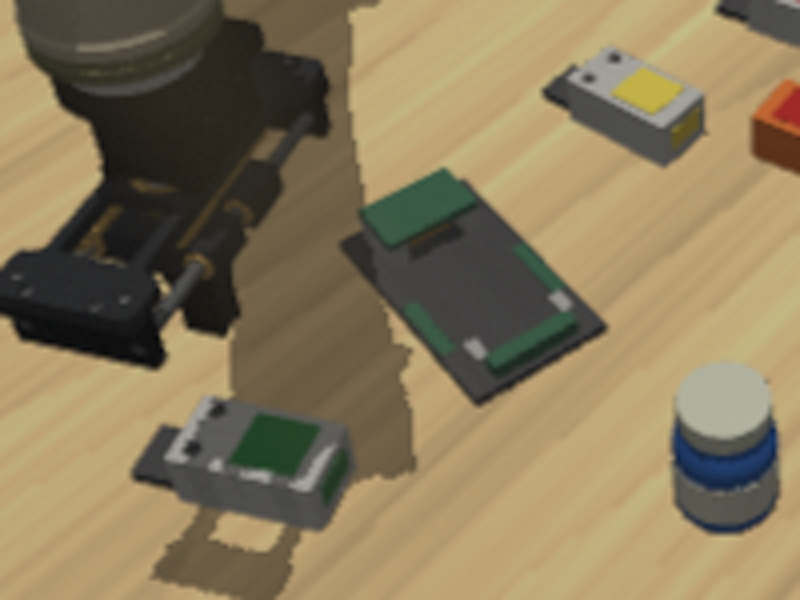

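The cameras put the fingertips about 40 mm above the reported TCP, and the module was untouched because the tips closed above it. I'll check whether this offset is constant across all the stored clouds.

Run:
```python
from fit import *
from bench import r
for n,p in [('scene0',(.6245,0,.182)),('side0',(.6245,0,.182)),('w1',(.5335,-.1758,.2561)),('w2',(.5341,-.3409,.0935)),('s3',(.5272,-.3568,.0069)),('w3',(.5272,-.3568,.0069)),('s4',(.5256,-.355,.0989)),('w4',(.5256,-.355,.0989))]:
    c=dict(np.load(f'pics/{n}.npz')); P,C=cloud(c); d=P-p
    k=(np.hypot(d[:,0],d[:,1])<.075)&(d[:,2]>-.03)&(d[:,2]<.1)&(P[:,2]>.05)
    if k.sum()<5: print(n,k.sum()); continue
    o=np.argsort(d[k,2])[:300:30]; print(n,k.sum(),np.percentile(d[k,2],[1,3,10]).round(3),(d[k][o][::3]*1000).round().tolist())
s=r.read_state();print(s['time'],s['ee_pos'],s['width'])
```

```text
scene0 316 [0.04  0.041 0.046] [[50.0, 11.0, 39.0], [50.0, -9.0, 57.0], [-55.0, -11.0, 72.0], [-49.0, 6.0, 88.0]]
side0 104 [0.038 0.039 0.043] [[-51.0, 9.0, 36.0], [53.0, 11.0, 86.0]]
w1 3668 [0.04  0.042 0.047] [[51.0, 10.0, 38.0], [49.0, 11.0, 41.0], [43.0, 6.0, 43.0], [43.0, 4.0, 45.0]]
w2 3674 [0.04  0.042 0.047] [[27.0, -44.0, 38.0], [-8.0, 45.0, 41.0], [25.0, -40.0, 43.0], [24.0, -38.0, 45.0]]
s3 158 [0.044 0.044 0.047] [[2.0, 25.0, 43.0], [10.0, -21.0, 65.0]]
w3 2274 [0.044 0.045 0.05 ] [[18.0, -19.0, 43.0], [17.0, -17.0, 46.0], [-8.0, 16.0, 49.0], [1.0, 21.0, 52.0]]
s4 182 [0.037 0.038 0.04 ] [[7.0, 6.0, 37.0], [6.0, 11.0, 56.0], [-2.0, -15.0, 85.0]]
w4 1471 [0.04  0.041 0.046] [[6.0, 11.0, 39.0], [11.0, -1.0, 44.0], [8.0, 3.0, 47.0], [7.0, 6.0, 51.0]]
4.4833 [ 0.5237065  -0.35359924  0.09396049] 0.0007393821244095533
```

The offset is constant in every cloud: the true fingertips are 38.5 mm above the reported TCP, with no lateral error. I'll correct for it, so reported z should be about -0.0265 for tips at 12 mm.

```bash
python3 -m jog '[[0,0,0,0,0,0],[0,0,0,0,0,0],[0,0,0,0,0,0],[0,0,0,0,0,0],[0,0,0,0,0,0],[0,0,0,0,0,0],[0,0,0,0,0,0],[0,0,0,0,0,0],[0,0,0,0,0,0],[0,0,0,0,0,0],[0,0,0,0,0,0]]' 0.7 35
python3 go.py .529 -.354 -.0265 22.2 0
```

```text
time: 5.4
ee_pos: [0.5211, -0.3519, 0.0882]
eef_rot: [0.139, -0.693, 0.696, -0.131]
ft_force: [0.4, -0.3, 0.1]
width: 0.0659
shift mm [ -8.  114.6   4.7] turn [-0.1 -0.2  0.7] | t 5.4 q7 -0.58 F [ 0.4 -0.3  0.1] w 0.0659
```

```bash
python3 -m jog '[[-0.008,0.03,0.0045,0,0,0.7],[0,0.03,0,0,0,0],[0,0.025,0,0,0,0],[0,0,0,0,0,0]]'
python3 go.py .529 -.354 -.0265 22.2 0
```

```text
time: 5.73
ee_pos: [0.5327, -0.3547, 0.0032]
eef_rot: [0.133, -0.692, 0.696, -0.137]
ft_force: [-1.7, 0.7, -1.2]
width: 0.0736
shift mm [ 3.3 29.7 -2.3] turn [-0.4 -0.2 -0.3] | t 5.73 q7 -0.55 F [-1.7  0.7 -1.2] w 0.0736
```

```bash
python3 -m jog '[[0.003,0.015,-0.002,0,0,0],[0,0.014,0,0,0,0],[0,0,0,0,0,0]]'
python3 go.py .529 -.354 -.0265 22.2 0
```

```text
time: 5.98
ee_pos: [0.5301, -0.3545, -0.0251]
eef_rot: [0.133, -0.692, 0.696, -0.137]
ft_force: [-0.9, -0.1, -0.8]
width: 0.0738
shift mm [ 0.8  1.4 -0.9] turn [-0.4 -0.2 -0.3] | t 5.98 q7 -0.54 F [-0.9 -0.1 -0.8] w 0.0738
```

```bash
python3 -m jog '[[0,0.001,0,0,0,0],[0,0,0,0,0,0],[0,0,0,0,0,0],[0,0,0,0,0,0],[0,0,0,0,0,0],[0,0,0,0,0,0],[0,0,0,0,0,0]]' -1 40
python3 go.py .529 -.354 -.0265 22.2 0
```

```text
time: 6.57
ee_pos: [0.533, -0.3558, -0.0208]
eef_rot: [0.131, -0.691, 0.698, -0.139]
ft_force: [-0.0, 0.6, -1.8]
width: 0.0477
shift mm [ 3.1  5.6 -3.2] turn [-0.7 -0.2 -0.5] | t 6.57 q7 -0.55 F [-0.   0.6 -1.8] w 0.0477
```

Gripped at 47.7 mm. Next: lift, then compute the pre-insertion pose from the module geometry.

```bash
cat > ins.py <<'E'
# python3 ins.py nest tipx(mm) tiph(mm above floor) pitch dy(mm) : tool shift/turn to bring held module there
import sys,json,numpy as np
from scipy.spatial.transform import Rotation as R
from bench import r
cfg=json.load(open('cfg.json'))[sys.argv[1]]
tx,th,p,dy=map(float,sys.argv[2:6]); s=cfg['s']
N=R.from_euler('Z',cfg['yaw'],degrees=True); M=(N*R.from_euler('Y',-p,degrees=True))
o=np.array([*cfg['o'],.008]); tip=o+N.apply(np.array([tx,dy,th])/1000)
mo=tip-M.apply([-.077,0,0]); e=mo+M.apply(np.array(cfg['e'])/1000)
Mm=M.as_matrix(); T=np.c_[s*Mm[:,0],-Mm[:,2],s*Mm[:,1]]
S=r.read_state(); C=R.from_quat(S['eef_rot']).as_matrix()
rv=np.degrees(R.from_matrix(C.T@T).as_rotvec())
# where held module is now
Mn=np.c_[s*C[:,0],s*C[:,2],-C[:,1]]; mn=S['ee_pos']-Mn@np.array(cfg['e'])/1000
tn=N.inv().apply(mn+Mn@[-.077,0,0]-o)*1000; ml=N.inv().apply(Mn[:,0])
print('shift',(C.T@(e-S['ee_pos'])*1000).round(1),'turn',rv.round(1),'| tip now',tn.round(1),'pitch',np.degrees(np.arcsin(ml[2])).round(1),'yawerr',np.degrees(np.arctan2(ml[1],ml[0])).round(1),'roll',np.degrees(np.arcsin(Mn[2,1])).round(1),'| t',round(S['time'],2),'q7',round(float(S['joint_positions'][6]),2),'F',np.round(S['ft_force'],1),'w',round(S['width'],4))
E
echo '{"g":{"o":[0.538,-0.181],"yaw":-14.0,"e":[3.1,0,-20.8],"s":-1}}' > cfg.json
python3 -m jog '[[0,-0.02,0,0,0,0],[0,-0.03,0,0,0,0],[0,-0.03,0,0,0,0],[0,-0.02,0,0,7,0],[0,0,0,0,7,0],[0,0,0,0,7,0],[0,0,0,0,7,0],[0,0,0,0,7,0],[0,0,0,0,0,6],[0,0,0,0,0,6]]'
python3 ins.py g -52 30 12 0
```

```text
time: 7.4
ee_pos: [0.5332, -0.3534, 0.0803]
eef_rot: [-0.162, -0.687, 0.708, 0.009]
ft_force: [0.1, -1.2, -2.6]
width: 0.048
shift [  16.1   42.9 -168.7] turn [-0.2  0.  -0.5] | tip now [ -45.6 -168.5   75.2] pitch 12.5 yawerr 0.0 roll -0.2 | t 7.4 q7 -1.1 F [ 0.1 -1.2 -2.6] w 0.048
```

```bash
python3 -m jog '[[0,0,-0.034,0,0,0],[0,0,-0.034,0,0,0],[0,0,-0.034,0,0,0],[0,0,-0.034,0,0,0],[0.016,0,-0.033,0,0,0],[0,0.013,0,0,0,-0.5],[0,0,0,0,0,0]]'
python3 - <<'E'
from bench import r
import cv2,numpy as np
for n in ['scene','side','wrist']:
    c=r.camera(n); np.savez(f'pics/{n}5.npz',**c)
    if n=='scene':a=cv2.resize(c['image'][180:300,100:260],(512,384))
    if n=='wrist':b=c['image']
cv2.imwrite('pics/a5.png',cv2.resize(np.hstack([a,b]),(800,300))[:,:,::-1])
E
python3 ins.py g -52 30 12 0
```

```text
time: 7.98
ee_pos: [0.5554, -0.1822, 0.0613]
eef_rot: [-0.164, -0.687, 0.708, 0.015]
ft_force: [-1.3, 0.0, -2.9]
width: 0.0477
shift [-5.8 31.   0.3] turn [-0.3 -0.8 -0.3] | tip now [-64.3   1.7  58.5] pitch 12.4 yawerr -0.8 roll -0.2 | t 8.13 q7 -1.53 F [ 0.7  0.3 -3.4] w 0.0476
```

View pics/a5.png

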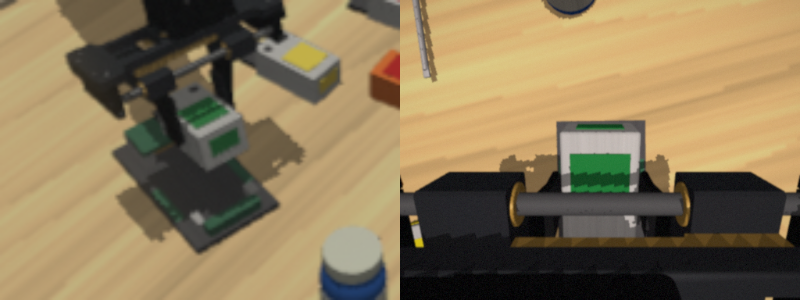

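The module is held heel-up over the nest, heel edge at (600,125) in the wrist view. I'll check the predicted pose numerically by putting the clouds into the predicted module frame (top at 40, heel at 45, sides ±24).

```bash
cat > chk.py <<'E'
import sys,json,numpy as np
from h import *
from scipy.spatial.transform import Rotation as R
def chk(key,names,ee,q,cols):
    cfg=json.load(open('cfg.json'))[key]; s=cfg['s']; C=R.from_quat(q).as_matrix()
    Mn=np.c_[s*C[:,0],s*C[:,2],-C[:,1]]; mn=np.array(ee)-Mn@np.array(cfg['e'])/1000
    for n in names:
        P,_=cloud(dict(np.load(f'pics/{n}.npz'))); L=(P-mn)@Mn*1000
        t=L[(abs(L[:,0]-27)<12)&(abs(L[:,1])<18)&(abs(L[:,2]-40)<12)]
        if len(t)>20:
            A=np.c_[t[:,0]-27,t[:,1],np.ones(len(t))]; co=np.linalg.lstsq(A,t[:,2],rcond=None)[0]
            print(n,'top z',co[2].round(1),'pitch err',np.degrees(co[0]).round(1),'roll err',np.degrees(co[1]).round(1),len(t))
            e=L[(abs(L[:,2]-co[2])<3)&(L[:,0]>20)&(L[:,0]<60)&(abs(L[:,1])<40)]
            print('   heel x',np.percentile(e[:,0],98).round(1),'y',np.percentile(e[(e[:,0]>25)&(e[:,0]<42),1],[2,98]).round(1))
        h=L[(abs(L[:,0]-45)<10)&(abs(L[:,1])<18)&(L[:,2]>8)&(L[:,2]<32)]
        if len(h)>20: print('   heelface',np.median(h[:,0]).round(1),len(h))
E
python3 - <<'E'
from chk import *
chk('g',['scene5','side5','wrist5'],[.5554,-.1822,.0613],[-.164,-.687,.708,.015],0)
from fit import loc
P,_=cloud(dict(np.load('pics/wrist5.npz'))); L=loc(P,np.array([.538,-.181]),-14)
k=(L[:,2]>.015)&(L[:,2]<.024)&(L[:,0]>.02)&(L[:,0]<.065)&(abs(L[:,1])<.045)
if k.sum(): print('heel stop x,y',np.percentile(L[k,0],[2,98])*1000,np.percentile(L[k,1],[2,98])*1000,k.sum())
for lo,hi in((.045,.065),(.0,.03)):
  k=(L[:,2]>.005)&(L[:,2]<.012)&(L[:,0]>lo)&(L[:,0]<hi)&(abs(L[:,1])<.06)
  if k.sum(): print('plate y',np.percentile(L[k,1],[1,99])*1000,'x max',np.percentile(L[k,0],99)*1000,k.sum())
E
python3 ins.py g -52 15 12 0
```

```text
scene5 top z 40.5 pitch err -3.2 roll err 0.7 94
   heel x 45.9 y [-23.6  21.6]
   heelface 44.7 128
wrist5 top z 42.2 pitch err -2.5 roll err 0.3 3822
   heel x 45.7 y [-25.2  20.3]
   heelface 46.6 393
plate y [-48.51786932  46.7707178 ] x max 61.41600437845783 663
plate y [-49.22943589  46.82519237] x max 29.50954322009627 336
shift [-2.6 45.6  0.2] turn [-0.3 -0.8 -0.3] | tip now [-64.3   1.7  58.5] pitch 12.4 yawerr -0.8 roll -0.2 | t 8.13 q7 -1.53 F [ 0.7  0.3 -3.4] w 0.0476
```

The real module is pitched 2.7° less than the tool (sag in the grip) and sits about 1.7 mm to -y, with the nest itself at -0.9. I'll put that slip into the model and raise the grip force.

```bash
python3 - <<'E'
s=open('ins.py').read()
s=s.replace("o=np.array([*cfg['o']","D=R.from_euler('Y',cfg.get('slip',0),degrees=True); g=np.array(cfg['e'])+[0,0,57.2]; E=(g+D.inv().apply([0,0,-57.2]))/1000\no=np.array([*cfg['o']")
s=s.replace("np.array(cfg['e'])/1000; ","X").replace("M.apply(np.array(cfg['e'])/1000); Mm=M","M.apply(E); Mm=M").replace("e=mo+M.apply(np.array(cfg['e'])/1000)","e=mo+M.apply(E)").replace("Mm=M.as_matrix()","Mm=(M*D.inv()).as_matrix()")
s=s.replace("mn=S['ee_pos']-Mn@np.array(cfg['e'])/1000","Mn=Mn@D.as_matrix(); mn=S['ee_pos']-Mn@E")
open('ins.py','w').write(s)
E
echo '{"g":{"o":[0.538,-0.182],"yaw":-14.0,"e":[3.1,1.7,-20.8],"s":-1,"slip":2.7}}' > cfg.json
python3 ins.py g -52 15 12 0; grep -n "E)" ins.py
```

```text
shift [-5.5 45.6 -0.5] turn [-0.4 -0.8  2.4] | tip now [-67.    1.1  61.9] pitch 9.7 yawerr -0.8 roll -0.2 | t 8.13 q7 -1.53 F [ 0.7  0.3 -3.4] w 0.0476
10:mo=tip-M.apply([-.077,0,0]); e=mo+M.apply(E)
```

```bash
python3 -m jog '[[-0.006,0,0,-0.4,-0.8,2.4],[-0.004,0.015,0,0,0,0],[-0.003,0.015,0,0,0,0],[0,0,0,0,0,0]]' -1 55
python3 ins.py g -53 6 12 0
```

```text
time: 8.47
ee_pos: [0.5768, -0.1971, 0.0405]
eef_rot: [-0.18, -0.683, 0.707, -0.005]
ft_force: [-1.1, 1.3, -3.3]
width: 0.0476
shift [16.4 26.1 -6.9] turn [-0.1 -0.4 -0.5] | tip now [-44.1  -6.3  34.8] pitch 12.5 yawerr -0.4 roll -0.0 | t 8.47 q7 -1.47 F [-1.1  1.3 -3.3] w 0.0476
```

```bash
python3 -m jog '[[0.008,0.01,-0.0065,0,-0.4,-0.5],[0.007,0.01,0,0,0,0]]'
python3 ins.py g -53 6 12 0
```

```text
time: 8.63
ee_pos: [0.5706, -0.1914, 0.0195]
eef_rot: [-0.178, -0.683, 0.708, -0.004]
ft_force: [-0.3, 0.9, -3.4]
width: 0.0473
shift [ 3.8  7.9 -2.9] turn [-0.2 -0.2 -0.2] | tip now [-51.4  -2.5  14.3] pitch 12.2 yawerr -0.2 roll -0.2 | t 8.63 q7 -1.47 F [-0.3  0.9 -3.4] w 0.0473
```

Re-verify with the cameras before inserting, now that it is near.

```bash
python3 -m jog '[[0.002,0.003,-0.0025,0,0,0],[0,0,0,0,0,0]]'
cat > snap.py <<'E'
import sys,numpy as np
from bench import r
k=sys.argv[1]; s=r.read_state()
for n in ['scene','wrist','side']: np.savez(f'pics/{n}{k}.npz',**r.camera(n))
s2=r.read_state()
from chk import chk
print('drift mm',((s2['ee_pos']-s['ee_pos'])*1000).round(1))
chk(sys.argv[2],[f'scene{k}',f'wrist{k}',f'side{k}'],(s['ee_pos']),s['eef_rot'],0)
E
python3 snap.py 6 g; python3 ins.py g -53 6 12 0
```

```text
time: 8.8
ee_pos: [0.5675, -0.1887, 0.0141]
eef_rot: [-0.177, -0.683, 0.708, -0.002]
ft_force: [-0.1, 0.2, -2.6]
width: 0.0474
drift mm [ 1.1 -0.8  1.3]
scene6 top z 40.7 pitch err -1.3 roll err 0.7 92
   heel x 46.1 y [-22.2  22.6]
   heelface 44.9 121
wrist6 top z 41.1 pitch err -2.9 roll err 0.5 3850
   heel x 44.8 y [-22.6  22.9]
   heelface 45.7 479
shift [ 0.3  4.5 -1.6] turn [-0.3 -0.3 -0.1] | tip now [-53.9  -1.   10.3] pitch 12.1 yawerr -0.3 roll -0.2 | t 8.95 q7 -1.48 F [ 0.5  0.1 -2.6] w 0.0473
```

```bash
python3 -m jog '[[0,0.0045,-0.0015,0,-0.3,0],[0,0.004,0,0,0,0]]'
python3 ins.py g -66 2 11.5 0
```

```text
time: 9.12
ee_pos: [0.5726, -0.1887, 0.0088]
eef_rot: [-0.177, -0.683, 0.709, -0.006]
ft_force: [-0.2, 0.0, -2.1]
width: 0.0477
shift [16.1 -1.6  0.1] turn [-0.3  0.1 -0.8] | tip now [-50.1   0.2   3.5] pitch 12.3 yawerr 0.0 roll -0.3 | t 9.12 q7 -1.47 F [-0.2  0.  -2.1] w 0.0477
```

```bash
python3 -m jog '[[0.008,-0.001,0,0,0,-0.5],[0.008,-0.001,0,0,0,0]]'
python3 ins.py g -72 2 11.5 0
```

```text
time: 9.28
ee_pos: [0.5577, -0.1849, 0.0064]
eef_rot: [-0.173, -0.684, 0.709, -0.003]
ft_force: [0.2, 0.3, -2.2]
width: 0.0475
shift [ 6.4 -1.4  0.3] turn [-0.3  0.1 -0.3] | tip now [-65.5   0.3   1.8] pitch 11.8 yawerr 0.1 roll -0.3 | t 9.28 q7 -1.47 F [ 0.2  0.3 -2.2] w 0.0475
```

```bash
python3 -m jog '[[0.008,-0.002,0,0,0,-0.3],[0.003,-0.001,0,0,0,0]]'
python3 ins.py g -78 2 11 0
python3 -m jog '[[0.004,-0.001,0,0,0,0],[0.004,-0.001,0,0,0,0]]'
python3 ins.py g -82 2 11 0
```

```text
time: 9.45
ee_pos: [0.5454, -0.1819, 0.0067]
eef_rot: [-0.172, -0.684, 0.709, -0.001]
ft_force: [5.7, -0.9, -4.3]
width: 0.0472
shift [0.3 1.2 0.2] turn [-0.3  0.1 -0.5] | tip now [-78.1   0.2   2.5] pitch 11.5 yawerr 0.1 roll -0.3 | t 9.45 q7 -1.48 F [ 5.7 -0.9 -4.3] w 0.0472
time: 9.62
ee_pos: [0.5391, -0.1803, 0.0083]
eef_rot: [-0.174, -0.683, 0.709, -0.004]
ft_force: [7.8, -2.3, -6.6]
width: 0.0477
shift [-1.8  3.4  0.2] turn [-0.3  0.1 -0.9] | tip now [-84.6   0.3   3.6] pitch 11.9 yawerr 0.1 roll -0.3 | t 9.62 q7 -1.49 F [ 7.8 -2.3 -6.6] w 0.0477
```

The plunger force (5.7 → 7.8 N) matches about 9.6 mm of push, so the tip is in. Now lowering the heel in stages.

```bash
python3 -m jog '[[-0.001,0.003,0,0,0,-1]]'
python3 ins.py g -82 0.5 7 0
```

```text
time: 9.7
ee_pos: [0.5412, -0.1807, 0.0068]
eef_rot: [-0.169, -0.685, 0.709, 0.002]
ft_force: [7.0, -3.3, -3.6]
width: 0.0477
shift [2.2 8.5 0.3] turn [-0.3  0.  -4.1] | tip now [-82.4   0.4   3.2] pitch 11.1 yawerr 0.0 roll -0.3 | t 9.7 q7 -1.48 F [ 7.  -3.3 -3.6] w 0.0477
```

```bash
python3 -m jog '[[0.0015,0.0045,0,0,0,-2],[0.0015,0.005,0,0,0,-2]]'
python3 ins.py g -82 0 3 0
```

```text
time: 9.87
ee_pos: [0.5438, -0.1813, -0.0]
eef_rot: [-0.148, -0.69, 0.708, 0.024]
ft_force: [2.7, -1.2, 5.2]
width: 0.0474
shift [5.1 7.6 0.3] turn [-0.2  0.  -4.4] | tip now [-79.3   0.4   1.8] pitch 7.4 yawerr 0.0 roll -0.2 | t 9.87 q7 -1.47 F [ 2.7 -1.2  5.2] w 0.0474
```

```bash
python3 -m jog '[[0.004,0.0015,0,0,0,-2],[0.003,0.0035,0,0,0,-2.4]]'
python3 ins.py g -82 1.5 0 0
```

```text
time: 10.03
ee_pos: [0.5414, -0.1807, -0.0039]
eef_rot: [-0.122, -0.695, 0.707, 0.05]
ft_force: [4.8, -2.5, -5.1]
width: 0.0479
shift [2.9 7.1 0.3] turn [-0.2  0.  -3.3] | tip now [-80.9   0.4   4.1] pitch 3.3 yawerr 0.0 roll -0.2 | t 10.03 q7 -1.46 F [ 4.8 -2.5 -5.1] w 0.0479
```

```bash
python3 -m jog '[[0.0015,0.004,0,0,0,-1],[0.002,0.004,0,0,0,-2]]'
python3 ins.py g -82 1.5 0 0
```

```text
time: 10.2
ee_pos: [0.5423, -0.1809, -0.01]
eef_rot: [-0.105, -0.698, 0.705, 0.067]
ft_force: [1.9, 0.1, 5.3]
width: 0.0475
shift [3.2 1.1 0.4] turn [-0.2  0.  -0.5] | tip now [-79.1   0.4   2.1] pitch 0.5 yawerr 0.0 roll -0.2 | t 10.2 q7 -1.46 F [1.9 0.1 5.3] w 0.0475
```

```bash
python3 -m jog '[[0.004,0.003,0,0,0,-1],[0.002,0.003,0,0,0,-0.5]]'
python3 ins.py g -82 1.5 0 0
python3 snap.py 7 g
```

```text
time: 10.37
ee_pos: [0.5426, -0.1808, -0.0129]
eef_rot: [-0.098, -0.699, 0.705, 0.073]
ft_force: [2.0, 0.4, 5.8]
width: 0.0479
shift [ 3.3 -1.8  0.6] turn [-0.2  0.1  0.7] | tip now [-78.4   0.6   0.8] pitch -0.7 yawerr 0.1 roll -0.2 | t 10.37 q7 -1.45 F [2.  0.4 5.8] w 0.0479
drift mm [ 0.1  0.  -0. ]
scene7 top z 39.8 pitch err -4.1 roll err 0.7 109
   heel x 45.9 y [-21.7  24.4]
   heelface 45.6 126
wrist7 top z 39.9 pitch err -4.2 roll err 0.3 3837
   heel x 44.8 y [-22.   23.5]
   heelface 48.2 1689
```

```bash
cat > seat.py <<'E'
import sys,json
from fit import *
def seat(key,files):
    cfg=json.load(open('cfg.json'))[key]
    for n in files:
        P,C=cloud(dict(np.load(f'pics/{n}.npz'))); g=P[(abs(P[:,2])<.006)]; z0=np.median(g[:,2]); P[:,2]-=z0
        L=loc(P,np.array(cfg['o']),cfg['yaw'])*1000
        t=L[(L[:,0]>-44)&(L[:,0]<44)&(abs(L[:,1])<20)&(abs(L[:,2]-49)<9)]
        if len(t)<30: print(n,'few',len(t)); continue
        for _ in range(3):
            A=np.c_[t[:,0],t[:,1],np.ones(len(t))]; co=np.linalg.lstsq(A,t[:,2],rcond=None)[0]; e=t[:,2]-A@co; t=t[abs(e)<2.5]
        k=(abs(L[:,2]-(co[0]*L[:,0]+co[1]*L[:,1]+co[2]))<2.5)&(abs(L[:,0])<70)&(abs(L[:,1])<35)
        q=L[k]; print(n,'z at 0: %.1f (48 seated) pitch %.1f roll %.1f'%(co[2],*np.degrees(co[:2])),len(t),'x-ext',np.percentile(t[:,0],[1,99]).round(0),'heel edge x',np.percentile(q[:,0],99).round(1),'y',np.percentile(q[q[:,0]>15,1],[1,99]).round(1))
if __name__=='__main__': seat(sys.argv[1],sys.argv[2:])
E
python3 seat.py g scene7 wrist7 side7
```

```text
scene7 z at 0: 48.9 (48 seated) pitch 0.2 roll -0.1 276 x-ext [-42.  43.] heel edge x 44.9 y [-21.   25.5]
wrist7 z at 0: 48.6 (48 seated) pitch 0.3 roll 0.3 8729 x-ext [-24.  44.] heel edge x 43.8 y [-21.6  24.8]Traceback (most recent call last):
  File "seat.py", line 14, in <module>
    if __name__=='__main__': seat(sys.argv[1],sys.argv[2:])
                             ~~~~^^^^^^^^^^^^^^^^^^^^^^^^^^
  File "seat.py", line 13, in seat
    q=L[k]; print(n,'z at 0: %.1f (48 seated) pitch %.1f roll %.1f'%(co[2],*np.degrees(co[:2])),len(t),'x-ext',np.percentile(t[:,0],[1,99]).round(0),'heel edge x',np.percentile(q[:,0],99).round(1),'y',np.percentile(q[q[:,0]>15,1],[1,99]).round(1))
                                                                                                                                                                                                         ~~~~~~~~~~~~~^^^^^^^^^^^^^^^^^^^^^^^
    return _quantile_unchecked(
        a, q, axis, out, overwrite_input, method, keepdims, weights)
    return _ureduce(a,
                    func=_quantile_ureduce_func,
    ...<5 lines>...
                    overwrite_input=overwrite_input,
                    method=method)
    r = func(a, **kwargs)
    result = _quantile(arr,
                       quantiles=q,
    ...<2 lines>...
                       out=out,
                       weights=wgt)
    slices_having_nans = np.isnan(arr[-1, ...])
                                  ~~~^^^^^^^^^
IndexError: index -1 is out of bounds for axis 0 with size 0
```

Module level (0.2°), top at 48.6–48.9 (48 when seated), heel edge at about 44.5: it's down behind the heel stop. Releasing.

```bash
python3 -m jog '[[0,0.001,0,0,0,0],[0,0.001,0,0,0,0],[0,0.001,0,0,0,0],[0,0.001,0,0,0,0],[0,0,0,0,0,0],[0,0,0,0,0,0],[0,0,0,0,0,0]]' 0.6
python3 ins.py g -82 1.5 0 0
python3 -m jog '[[0,-0.015,0,0,0,0],[0,-0.03,0,0,0,0],[0,-0.035,0,0,0,0],[0,-0.035,0,0,0,0],[0,-0.01,0,0,0,0]]'
python3 snap.py 8 g >/dev/null; python3 seat.py g scene8 wrist8
python3 go.py .5357 .1786 .12 7.9 0 -1;python3 go.py .5357 .1786 .12 7.9 0 1
```

```text
time: 11.1
ee_pos: [0.5418, -0.1805, -0.0171]
eef_rot: [-0.097, -0.699, 0.704, 0.074]
ft_force: [-0.9, 0.1, 1.0]
width: 0.0694
shift [ 2.3 -5.9  0.7] turn [-0.2  0.1  0.7] | tip now [-79.2   0.6  -3.3] pitch -0.7 yawerr 0.1 roll -0.2 | t 11.1 q7 -1.45 F [-0.9  0.1  1. ] w 0.0694
time: 11.52
ee_pos: [0.5335, -0.1783, 0.108]
eef_rot: [-0.094, -0.699, 0.704, 0.078]
ft_force: [1.2, 0.5, 0.2]
width: 0.0697
scene8 z at 0: 48.6 (48 seated) pitch 0.5 roll 0.4 380 x-ext [-43.  44.] heel edge x 45.5 y [-21.7  25.7]
wrist8 z at 0: 48.7 (48 seated) pitch 0.4 roll 0.4 4706 x-ext [-43.  44.] heel edge x 43.6 y [-21.9  24.8]
shift mm [  81.7  -19.5 -346.6] turn [ -0.5 -21.8  -1. ] | t 11.67 q7 -1.51 F [-0.1 -0.5 -0.6] w 0.0695
shift mm [  81.7  -19.5 -346.6] turn [  1.5 158.2  -0.7] | t 11.67 q7 -1.51 F [-0.1 -0.5 -0.6] w 0.0695
```

Green stays seated after release. The red nest and module are unobstructed now, so I'll measure them from the fresh clouds.

Run:
```python
from fit import *
for n in ['scene8','side8']:
    P,C=cloud(dict(np.load(f'pics/{n}.npz'))); g=P[(abs(P[:,2])<.006)]; P[:,2]-=np.median(g[:,2])
    f=fit(P,(.5357,.1786),.08,.034,.05); print('mr',n,f[0].round(4),f[1],f[2].round(4),f[3])
    f=fit(P,(.513,.365),.105,.005,.04); a=np.radians(f[1]); o=f[0]+.024*np.array([np.cos(a),np.sin(a)]); print('nr',n,f[0].round(4),f[1],f[2].round(4),f[3],'origin',o.round(4))
    L=loc(P,o,f[1])*1000; k=(abs(L[:,1])<45)&(L[:,0]>-120)&(L[:,0]<70)
    for nm,h in [('lip',k&(L[:,2]>28)),('heel',k&(L[:,2]>15)&(L[:,0]>20))]:
        if h.sum()>5: print('  ',nm,np.percentile(L[h,0],[1,99]).round(1),np.percentile(L[h,1],[1,99]).round(1),h.sum())
    # green nest again, lip and heel
    o=np.array([.538,-.182]); L=loc(P,o,-14.)*1000; k=(abs(L[:,1])<45)&(L[:,2]>28)&(L[:,2]<36)&(L[:,0]<-55)&(L[:,0]>-115)
    print('  green lip',np.percentile(L[k,0],[1,99]).round(1),np.percentile(L[k,1],[1,99]).round(1),k.sum())
```

```text
mr scene8 [0.5369 0.1761] 9.0 [0.0896 0.0491] 324
nr scene8 [0.5162 0.3647] 4.5 [0.1653 0.0978] 905 origin [0.5402 0.3666]
   lip [-106.7  -64.5] [-34.8  34.4] 146
   heel [26.7 55.5] [-33.4  38.5] 75
  green lip [-103.3  -61.4] [-32.3  32.8] 298
mr side8 [0.5353 0.1802] 8.75 [0.089  0.0492] 341
nr side8 [0.5117 0.3688] 4.75 [0.1697 0.0969] 1501 origin [0.5356 0.3708]
   lip [-106.   -61.8] [-34.1  32.3] 275
   heel [32.4 57.8] [-33.1  35.5] 105
  green lip [-105.7  -64. ] [-31.3  35.5] 132
```

```bash
python3 -m jog '[[0.01,-0.002,-0.035,0,0,0],[0.01,-0.002,-0.035,0,0,0],[0.01,-0.002,-0.035,0,0,0],[0.01,-0.002,-0.035,0,0,0],[0.01,-0.002,-0.035,0,0,0],[0.01,-0.002,-0.035,0,0,0],[0.01,-0.002,-0.035,0,0,0],[0,0,-0.035,0,0,0],[0,0,-0.035,0,0,0],[0,0,0,0,-7,0],[0,0,0,0,-7,0],[0,0,0,0,-7,0]]'
python3 go.py .5357 .1786 .1 7.9 0 -1
```

```text
time: 12.67
ee_pos: [0.5272, 0.1591, 0.0927]
eef_rot: [0.047, -0.701, 0.711, -0.039]
ft_force: [0.2, 0.1, 0.1]
width: 0.0699
shift mm [-10.7  -7.7 -18.2] turn [-0.8 -0.9  0.7] | t 12.67 q7 -1.82 F [0.2 0.1 0.1] w 0.0699
```

```bash
python3 -m jog '[[-0.011,0.02,-0.018,-0.8,-1.9,0.7],[0,0.03,0,0,0,0],[0,0.025,0,0,0,0],[0,0,0,0,0,0]]'
python3 go.py .536 .178 -.0285 8.9 0 -1
```

```text
time: 13.0
ee_pos: [0.5325, 0.1794, 0.0088]
eef_rot: [-0.062, 0.705, -0.704, 0.057]
ft_force: [-0.0, -0.3, -0.4]
width: 0.0697
shift mm [-3.5 37.3  2. ] turn [0.1 0.8 0.4] | t 13.0 q7 -1.79 F [-0.  -0.3 -0.4] w 0.0697
```

```bash
python3 -m jog '[[-0.003,0.02,0.002,0,0.8,0],[0,0.018,0,0,0,0],[0,0.001,0,0,0,0]]'
python3 go.py .536 .178 -.0285 8.9 0 -1
```

```text
time: 13.25
ee_pos: [0.533, 0.1769, -0.0336]
eef_rot: [0.059, -0.705, 0.705, -0.05]
ft_force: [-0.5, -0.6, -0.7]
width: 0.0695
shift mm [-3.1 -5.1 -0.6] turn [ 0.  -0.1  0.8] | t 13.25 q7 -1.79 F [-0.5 -0.6 -0.7] w 0.0695
```

```bash
python3 -m jog '[[-0.003,-0.004,0,0,0,0.8],[0,0,0,0,0,0],[0,0,0,0,0,0],[0,0,0,0,0,0],[0,0,0,0,0,0],[0,0,0,0,0,0]]' -1 55
python3 go.py .536 .178 -.0285 8.9 0 -1
```

```text
time: 13.75
ee_pos: [0.5373, 0.1774, -0.0252]
eef_rot: [-0.053, 0.705, -0.705, 0.056]
ft_force: [-1.0, 0.1, -3.4]
width: 0.0477
shift mm [ 1.2  3.3 -0.7] turn [ 0.  -0.1 -0.2] | t 13.75 q7 -1.8 F [-1.   0.1 -3.4] w 0.0477
```

```bash
echo '{"g":{"o":[0.538,-0.182],"yaw":-14.0,"e":[3.1,1.7,-20.8],"s":-1,"slip":2.7},"r":{"o":[0.538,0.368],"yaw":4.6,"e":[1.2,0,-25.2],"s":-1,"slip":0}}' > cfg.json
python3 -m jog '[[0,-0.03,0,0,0,0],[0,-0.04,0,0,0,0],[0,-0.04,0,0,4.3,0],[0,0,0,0,0,6],[0,0,0,0,0,6],[0,0,-0.035,0,0,0],[0,0,-0.035,0,0,0],[0,0,-0.035,0,0,0],[0,0,-0.035,0,0,0],[0,0,-0.035,0,0,0],[0,0,0,0,0,0]]'
python3 snap.py 9 r; python3 ins.py r -50 30 12 0
```

```text
time: 14.67
ee_pos: [0.5165, 0.3513, 0.0893]
eef_rot: [0.051, 0.705, -0.701, 0.097]
ft_force: [-1.4, 0.8, -3.3]
width: 0.0478
drift mm [ 2.7 -8.7 -0.5]
scene9 top z 41.6 pitch err -6.0 roll err 0.9 32
   heel x 44.2 y [-26.7  21.4]
   heelface 45.5 44
wrist9 top z 41.0 pitch err -2.2 roll err -0.8 4120
   heel x 45.5 y [-27.7  17.8]
   heelface 46.3 510
side9 top z 38.9 pitch err 0.3 roll err -5.6 58
   heel x 46.5 y [-27.9  17.2]
   heelface 46.4 37
shift [-38.5  68.6 -25.4] turn [-0.6 -1.2 -0.1] | tip now [-102.6  -22.    89. ] pitch 12.1 yawerr -1.2 roll -0.3 | t 14.82 q7 -2.35 F [-0.7 -0.7 -3.3] w 0.0474
```

```bash
python3 -m jog '[[-0.02,0,-0.025,-0.6,-1.2,0],[-0.022,0.01,0,0,0,0],[0,0.02,0,0,0,0],[0,0,0,0,0,0],[0,0,0,0,0,0]]'
python3 snap.py 10 r; python3 ins.py r -50 15 12 0
python3 - <<'E'
from fit import *
P,_=cloud(dict(np.load('pics/wrist10.npz'))); g=P[(abs(P[:,2])<.006)]; P[:,2]-=np.median(g[:,2])
L=loc(P,np.array([.538,.368]),4.6)*1000
for lo,hi in((44,56),(56,61)):
  k=(L[:,2]>5)&(L[:,2]<25)&(L[:,0]>lo)&(L[:,0]<hi)&(abs(L[:,1])<65)
  if k.sum(): print('plate y',np.percentile(L[k,1],[1,99]).round(1),k.sum())
k=(L[:,2]>5)&(L[:,2]<11)&(L[:,0]>45)&(L[:,0]<80)&(abs(L[:,1])<45); print('plate xmax',np.percentile(L[k,0],99).round(1) if k.sum() else None)
k=(L[:,2]>5)&(L[:,2]<25)&(L[:,0]>30)&(L[:,0]<80)&(abs(abs(L[:,1])-42)<5)
for s in(-1,1):
  q=L[k&(s*L[:,1]>0)]
  if len(q): print(s,'xmax',np.percentile(q[:,0],99).round(1),len(q))
E
```

```text
time: 15.23
ee_pos: [0.5683, 0.3623, 0.067]
eef_rot: [0.048, 0.704, -0.702, 0.099]
ft_force: [-0.3, -1.5, -2.4]
width: 0.0469
drift mm [-1.   1.1  0.5]
scene10 top z 41.3 pitch err -3.3 roll err -0.5 37
   heel x 46.5 y [-25.2  19.6]
   heelface 45.7 37
wrist10 top z 41.1 pitch err -2.8 roll err -0.2 4143
   heel x 44.2 y [-24.6  21. ]
   heelface 45.1 509
side10 top z 40.8 pitch err -4.8 roll err -1.5 55
   heel x 43.3 y [-20.8  25.2]
   heelface 44.4 21
shift [ 8.1 52.3 -7.1] turn [-0.3 -0.3  0. ] | tip now [-52.9  -6.3  67.9] pitch 12.0 yawerr -0.3 roll -0.2 | t 15.38 q7 -2.3 F [ 0.   0.1 -3.4] w 0.048
plate y [35.  48.7] 232
plate y [34.9 48.7] 68
plate xmax 59.3
1 xmax 59.3 393
```

```bash
echo '{"g":{"o":[0.538,-0.182],"yaw":-14.0,"e":[3.1,1.7,-20.8],"s":-1,"slip":2.7},"r":{"o":[0.5365,0.369],"yaw":4.6,"e":[1.2,1.8,-25.2],"s":-1,"slip":2.7}}' > cfg.json
python3 ins.py r -50 15 12 0
```

```text
shift [  6.8  51.9 -10. ] turn [-0.3 -0.3  2.7] | tip now [-53.7  -9.2  71.2] pitch 9.3 yawerr -0.3 roll -0.2 | t 15.38 q7 -2.3 F [ 0.   0.1 -3.4] w 0.048
```

```bash
python3 -m jog '[[0.0,0.01,-0.01,-0.3,-0.3,2.7],[0.003,0.02,0,0,0,0],[0.004,0.02,0,0,0,0],[0,0,0,0,0,0]]'
python3 ins.py r -52 6 12 0
```

```text
time: 15.72
ee_pos: [0.5732, 0.3757, 0.0218]
eef_rot: [0.065, 0.706, -0.695, 0.121]
ft_force: [-1.9, -0.8, -3.6]
width: 0.0475
shift [ 8.7 13.8  2. ] turn [ 0.3 -0.1 -0.4] | tip now [-47.3   1.9  21. ] pitch 12.4 yawerr -0.1 roll 0.3 | t 15.72 q7 -2.37 F [-1.9 -0.8 -3.6] w 0.0475
```

```bash
python3 -m jog '[[0.006,0.009,0.002,0.3,0,-0.4],[0.003,0.004,0,0,0,0],[0,0,0,0,0,0]]'
python3 ins.py r -52 3 12 0; python3 snap.py 11 r
python3 - <<'E'
import cv2,numpy as np
c=np.load('pics/wrist11.npz')['image'];b=np.load('pics/side11.npz')['image']
cv2.imwrite('pics/a11.png',cv2.resize(np.hstack([c,cv2.resize(b[220:340,200:360],(512,384))]),(800,300))[:,:,::-1])
E
```

```text
time: 15.97
ee_pos: [0.5681, 0.3738, 0.0092]
eef_rot: [0.063, 0.705, -0.696, 0.119]
ft_force: [0.3, -0.2, -3.0]
width: 0.0475
shift [1.  5.9 0.4] turn [ 0.1 -0.1 -0.1] | tip now [-52.5   0.5   8.7] pitch 12.1 yawerr -0.1 roll 0.1 | t 15.97 q7 -2.38 F [ 0.3 -0.2 -3. ] w 0.0475
drift mm [0.9 0.2 0.9]
scene11 top z 41.5 pitch err -2.3 roll err -0.1 35
   heel x 46.0 y [-27.  21.]
   heelface 45.9 37
wrist11 top z 41.8 pitch err -2.5 roll err 0.2 4133
   heel x 45.1 y [-22.4  23. ]
   heelface 46.1 450
side11 top z 40.7 pitch err 1.0 roll err -0.8 65
   heel x 44.7 y [-18.8  26.8]
```

View pics/a11.png

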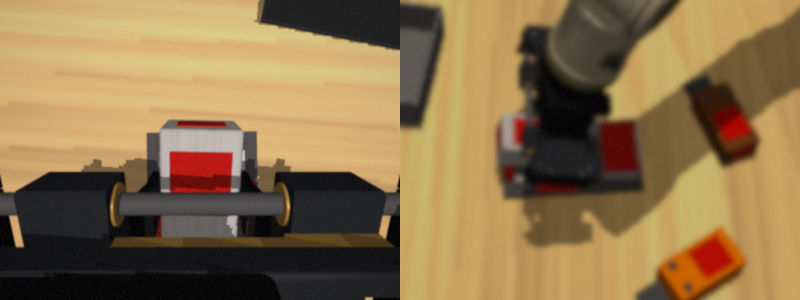

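The wrist view shows the red module centred, with the base plate showing equally at left (147–160) and right (243–257). Descend and insert as before.

```bash
python3 -m jog '[[0.001,0.004,0.0005,0,0,0],[0.002,0.004,0,0,0,0]]'
python3 ins.py r -66 2 11.5 0
```

```text
time: 16.28
ee_pos: [0.5697, 0.3743, 0.0036]
eef_rot: [0.065, 0.706, -0.695, 0.12]
ft_force: [0.5, 0.3, -3.8]
width: 0.0475
shift [15.2 -2.   0.8] turn [ 0.2 -0.2 -0.9] | tip now [-50.9   0.9   2.8] pitch 12.4 yawerr -0.2 roll 0.3 | t 16.28 q7 -2.39 F [ 0.5  0.3 -3.8] w 0.0475
```

```bash
python3 -m jog '[[0.008,-0.001,0.0005,0.2,0,-0.5],[0.008,-0.001,0,0,0,0]]'
python3 ins.py r -72 2 11.5 0
python3 -m jog '[[0.007,-0.002,0,0,0,-0.3]]'
python3 ins.py r -78 2 11 0
```

```text
time: 16.45
ee_pos: [0.5547, 0.3718, 0.0012]
eef_rot: [0.063, 0.705, -0.697, 0.116]
ft_force: [2.7, -1.1, 0.2]
width: 0.0476
shift [ 5.8 -1.8 -0.5] turn [-0.  -0.3 -0.4] | tip now [-66.   -0.1   1.1] pitch 11.9 yawerr -0.3 roll 0.1 | t 16.45 q7 -2.4 F [ 2.7 -1.1  0.2] w 0.0476
time: 16.53
ee_pos: [0.5471, 0.3704, 0.0013]
eef_rot: [0.062, 0.704, -0.698, 0.115]
ft_force: [5.7, -2.0, -2.0]
width: 0.0476
shift [ 4.5 -0.6 -1.3] turn [-0.1 -0.3 -0.6] | tip now [-73.7  -0.9   1.6] pitch 11.6 yawerr -0.3 roll -0.0 | t 16.53 q7 -2.41 F [ 5.7 -2.  -2. ] w 0.0476
```

```bash
python3 -m jog '[[0.005,-0.001,-0.001,0,0,-0.4]]'
python3 ins.py r -80 2 11 0
python3 -m jog '[[0.004,0,0,0,0,-0.5]]'
python3 ins.py r -82 2 11 0
```

```text
time: 16.62
ee_pos: [0.5424, 0.37, 0.0016]
eef_rot: [0.06, 0.704, -0.698, 0.113]
ft_force: [9.8, -3.5, -4.7]
width: 0.0475
shift [ 1.9  0.4 -1.2] turn [-0.1 -0.3 -0.3] | tip now [-78.3  -0.8   2.4] pitch 11.3 yawerr -0.3 roll -0.0 | t 16.62 q7 -2.41 F [ 9.8 -3.5 -4.7] w 0.0475
time: 16.7
ee_pos: [0.5391, 0.3694, 0.0013]
eef_rot: [0.057, 0.705, -0.699, 0.11]
ft_force: [7.8, 2.4, -7.8]
width: 0.0478
shift [ 0.5  0.4 -1.6] turn [-0.1 -0.3  0.1] | tip now [-81.6  -1.1   2.7] pitch 10.9 yawerr -0.3 roll -0.0 | t 16.7 q7 -2.41 F [ 7.8  2.4 -7.8] w 0.0478
```

```bash
python3 -m jog '[[0.0015,0.004,-0.0005,0,0,-2],[0.0025,0.005,-0.0005,0,-0.2,-2]]'
python3 ins.py r -82 1.5 3 0
```

```text
time: 16.87
ee_pos: [0.5383, 0.37, -0.0059]
eef_rot: [0.032, 0.706, -0.702, 0.089]
ft_force: [9.6, -2.4, 5.6]
width: 0.0476
shift [ 2.7  5.1 -1. ] turn [-0.   0.  -4.2] | tip now [-81.5  -0.9   0.9] pitch 7.2 yawerr 0.0 roll -0.0 | t 16.87 q7 -2.33 F [ 9.6 -2.4  5.6] w 0.0476
```

```bash
python3 -m jog '[[0.0015,0.003,-0.0005,0,0,-2],[0.002,0.0045,-0.0005,0,0,-2.3]]'
python3 ins.py r -82 1.5 0 0
python3 -m jog '[[0.002,0.004,0,0,0,-1.5],[0.0025,0.004,0,0,0,-2]]'
python3 ins.py r -82 1.5 0 0
```

```text
time: 17.03
ee_pos: [0.5372, 0.37, -0.0118]
eef_rot: [0.006, 0.707, -0.705, 0.063]
ft_force: [4.5, -4.3, 3.4]
width: 0.0477
shift [ 2.2  3.6 -0.8] turn [-0.   0.1 -2.9] | tip now [-81.3  -0.9   1.2] pitch 2.9 yawerr 0.1 roll -0.1 | t 17.03 q7 -2.27 F [ 4.5 -4.3  3.4] w 0.0477
time: 17.2
ee_pos: [0.5361, 0.3704, -0.0172]
eef_rot: [-0.015, 0.708, -0.705, 0.042]
ft_force: [5.4, -2.7, 7.3]
width: 0.0477
shift [ 0.8 -1.6 -0.4] turn [0.1 0.  0.5] | tip now [-81.   -0.4   0.6] pitch -0.5 yawerr 0.0 roll 0.1 | t 17.2 q7 -2.22 F [ 5.4 -2.7  7.3] w 0.0477
```

```bash
python3 -m jog '[[0.001,0.002,0,0,0,-0.5],[0.001,0.002,0,0,0,0]]'
python3 snap.py 12 r; python3 seat.py r wrist12; python3 seat.py r side12;python3 seat.py r scene12
```

```text
time: 17.37
ee_pos: [0.5365, 0.3706, -0.0184]
eef_rot: [-0.017, 0.708, -0.705, 0.039]
ft_force: [-3.6, -6.1, 22.2]
width: 0.0474
drift mm [ 0.1 -0.   0.1]
scene12 top z 40.5 pitch err -1.4 roll err -0.5 47
   heel x 46.5 y [-24.1  21.4]
   heelface 46.8 40
wrist12 top z 40.7 pitch err -4.0 roll err 0.0 4126
   heel x 45.3 y [-21.9  23.5]
   heelface 49.8 1441
side12 top z 38.2 pitch err -2.6 roll err -1.8 25
   heel x 45.1 y [-19.5  24. ]
   heelface 50.8 25
wrist12 z at 0: 48.4 (48 seated) pitch 0.1 roll 0.2 9477 x-ext [-25.  42.] heel edge x 42.3 y [-22.9  23.5]
side12 z at 0: 46.5 (48 seated) pitch 1.6 roll -0.2 43 x-ext [17. 42.] heel edge x 42.1 y [-20.2  25.1]
scene12 z at 0: 49.0 (48 seated) pitch -1.9 roll 0.8 84 x-ext [-5. 43.] heel edge x 43.4 y [-25.7  21.4]
```

The red module is level at 48.4 mm with 22 N of downward contact. Release and back off.

```bash
python3 -m jog '[[0,0,0,0,0,0],[0,0,0,0,0,0],[0,0,0,0,0,0],[0,0,0,0,0,0],[0,0,0,0,0,0],[0,0,0,0,0,0],[0,0,0,0,0,0]]' 0.6
python3 -m jog '[[0,-0.015,0,0,0,0],[0,-0.03,0,0,0,0],[0,-0.04,0,0,0,0],[0,-0.04,0,0,0,0],[0,-0.04,0,0,0,0],[0,0,0.035,0,0,0],[0,0,0.035,0,0,0],[0,0,0.035,0,0,0],[0,0,0.035,0,0,0],[0,0,0.035,0,0,0],[0,0,0.03,0,0,0],[0,0,0,0,0,0]]'
python3 - <<'E'
from bench import r
import numpy as np,cv2
for n in ['scene','side']:
    c=r.camera(n); np.savez(f'pics/{n}13.npz',**c)
a,b=[np.load(f'pics/{n}13.npz')['image'] for n in('scene','side')]
cv2.imwrite('pics/a13.png',cv2.resize(np.hstack([a,b]),(800,300))[:,:,::-1])
from seat import *
for k in 'gr': seat(k,['scene13','side13'])
for n in ['scene','side']:
    for j in ['0','13']:
        P,C=cloud(dict(np.load(f'pics/{n}{j}.npz')))
        o=[]
        for nm,c0,rad,lo,hi in [('yel',(.4995,.012),.07,.034,.05),('bin',(.742,.249),.11,.05,.07),('jar',(.744,-.2),.06,.07,.095),('drv',(.782,-.046),.11,.008,.04)]:
            m=(np.hypot(*(P[:,:2]-c0).T)<rad)&(P[:,2]>lo)&(P[:,2]<hi); o.append((nm,P[m,:2].mean(0).round(3).tolist(),int(m.sum())))
        print(n,j,o)
E
```

```text
time: 18.1
ee_pos: [0.5337, 0.3736, -0.0172]
eef_rot: [-0.017, 0.709, -0.704, 0.04]
ft_force: [-0.0, -0.2, -1.0]
width: 0.0693
time: 19.1
ee_pos: [0.5431, 0.1621, 0.1532]
eef_rot: [-0.021, 0.709, -0.704, 0.042]
ft_force: [0.6, -1.3, 0.0]
width: 0.07
scene13 z at 0: 48.6 (48 seated) pitch 0.8 roll 0.3 379 x-ext [-43.  42.] heel edge x 44.9 y [-20.8  26.1]
side13 few 0
scene13 z at 0: 48.6 (48 seated) pitch 0.3 roll 0.8 148 x-ext [-42.  43.] heel edge x 44.4 y [-25.3  25.1]
side13 z at 0: 48.0 (48 seated) pitch 0.2 roll 0.9 282 x-ext [-43.  42.] heel edge x 43.0 y [-19.6  28. ]
scene 0 [('yel', [0.502, 0.009], 375), ('bin', [0.744, 0.245], 405), ('jar', [0.748, -0.205], 456), ('drv', [0.816, -0.053], 473)]
scene 13 [('yel', [0.502, 0.009], 381), ('bin', [0.744, 0.245], 402), ('jar', [0.748, -0.205], 454), ('drv', [0.815, -0.053], 465)]
side 0 [('yel', [0.498, 0.015], 258), ('bin', [0.743, 0.254], 262), ('jar', [0.747, -0.187], 76), ('drv', [0.808, -0.042], 190)]
side 13 [('yel', [0.464, 0.013], 63), ('bin', [0.743, 0.255], 269), ('jar', [0.743, -0.195], 130), ('drv', [0.807, -0.042], 194)]
```

View pics/a13.png

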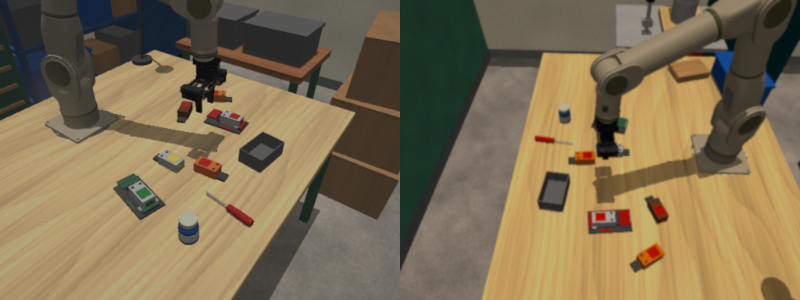

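Both modules sit flat in their nests, the bystanders are unmoved and the gripper is clear. Handing in.

```bash
python3 -c "
from bench import r
print(r.close_job())"
```

```text
the job is handed in; nothing more can be done
None
```

I put the green-tagged module in the pass nest and the red-tagged one in the reject nest, then handed the job in at about 19 s of the 67 s allowed. Each went in tongue first with its heel raised about 12°, pushed the plunger back (about 8 N), and was lowered, pressed and released.

**Checks that agreed:**
- After release both modules measured flat, tilted less than 1°, with their tops 48.0–48.6 mm above the bench against 48 mm when seated.
- Both heel edges measured 43–45 mm along the nest, inside the stop's face at 45.5 mm.
- In the scene camera, the yellow module, screwdriver, jar and bin measured within 1 mm of their starts. The gripper was clear of everything.

**Failed or disagreed:**
- **First grasp:** it missed, because the true fingertips are about 38.5 mm above the reported TCP. The jaws closed above the green module without moving it, and I corrected for this afterwards.
- **Module tilt:** the cameras saw both held modules pitched about 2.7° less than the tool, so I allowed for that when inserting.
- **Sideways position:** it is only known to about 3 mm, as the cameras differ by up to 4 mm. The green module read about 2.6 mm off centre in the scene camera. The red one read 0 mm in the scene camera and 4 mm in the side camera. The limit is 6 mm, and the cheeks allow about 3 mm.
- **Side camera at the end:** the arm blocked its view of the green module, and its reading of the yellow one was only partial.

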